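# Lock the grinding cup on the bench mill

### The job

Fit the steel grinding cup to the bench mill: set it upright in the mill's collar and feel, turning it lightly, for the place where its two lugs drop into the notches, then press it down against the spring and twist it a quarter turn clockwise (seen from above) until it clicks locked, and let go of it. Do not force it at any point, do not tip the cup over, and leave the timer, the red-lidded pot, the beaker and the dish where they are.

Things in the scene. Friction and masses are not known exactly. Their poses are not given: they have to be found in the camera images.
- cup: Loose steel grinding cup, 66 mm across, 82 mm tall, about 0.25 kg, standing upright on the worktop; origin at the centre of its underside, z up its axis. Its neck at the bottom is 52 mm across, from 4 to 22 mm up (tapered below 4 mm); above 26 mm it is 66 mm across. Half a turn makes no difference.
- cup_grip (a point): Centre of the black grip bar on top of the cup, 69 mm above its underside. The bar is 52 mm long along the cup's x axis, 28 mm wide along its y axis and 26 mm high (56 to 82 mm above the underside).
- cup_lugs (a point): On the cup's axis, level with its two bayonet lugs, 7 mm above the underside. The lugs stand out from the neck at the cup's +x and -x to 33.5 mm from the axis, 10 mm wide, from 4 to 10 mm above the underside. The grip bar and the red lines on the cup's sides point along them.
- mill: Bench mill drive unit, fixed: white housing 160 mm long (x from -85 to +75 mm) by 130 mm (y), top 50 mm up; a round aluminium bayonet collar 88 mm across stands on it. Origin on the worktop under the collar's axis, z up. The housing and collar are solid and do not move; keep the cup's contact forces on them, added up, under 50 N.
- collar_mouth (a point): Centre of the collar's open top, 71 mm up. Its lip is 5 mm thick, bore 56.5 mm, with two facing notches 14.5 mm wide for the lugs, marked by green dots. The notches lie up to 0.26 rad to either side of the mill's +y and -y axes; how far is not measured (the collar can be set round by hand). With the lugs lying on the lip the cup's underside is 67 mm above the worktop.
- collar_seat (a point): Centre of the sprung seat in the collar, 61 mm up: the cup's underside just rests here when the lugs have dropped into the notches. Push of the hand on the seat: from about 2 N at first, 5 N at 56 mm, 8.5 N at its hard bottom, 51 mm.
- lock_depth (a point): Point on the axis 56 mm up: the cup's underside must be here or lower for it to turn. Clockwise from the notches the lugs ride over two spring catches (up to 0.5 N m, from some 60 to 75 degrees on), which snap out behind them at 88 degrees, at the red dots; hard stop at about 98 degrees; another just anticlockwise of the notches. Let go, the locked cup rises against the lip to this height.
- interlock (a joint): small red interlock plunger inside the collar, pushed in by a lug at the locked place: 0 m = free, 0.003 or more = catches passed and cup locked, 0.009 = cup against the hard stop
- timer: white kitchen-style timer, 62 x 62 x 44 mm, loose bystander; origin under its centre
- red_pot: specimen pot with a red lid, 65 mm across and 70 mm tall, loose bystander; origin under its centre
- beaker: clear beaker, 70 mm across and 87 mm tall, loose bystander; origin under its centre
- dish: flat round petri dish, 60 mm across and 15 mm tall, loose bystander; origin under its centre

How it is judged:
On the way:
1. the cup stands upright in the collar with its lugs dropped into the notches, not yet turned home (z of cup in the frame of mill below 0.0625 m and horizontal distance between cup and mill below 0.0035 m and angle between cup's own z axis and vertical below 0.07 rad and value of joint interlock below 0.0006 m), for 0.1 s.
At the end, for the whole second after the job is handed in: The cup is locked in the mill's collar: the interlock plunger is held in by more than 2.4 mm, the cup's underside is 49.5 to 57.8 mm above the mill's foot, its axis is within 3.5 mm of the collar's and within 0.07 rad of upright, and it is at rest (value of joint interlock above 0.0024 m and z of cup in the frame of mill between 0.0495 and 0.0578 m and horizontal distance between cup and mill below 0.0035 m and angle between cup's own z axis and vertical below 0.07 rad and linear speed of cup below 0.01 m/s and angular speed of cup below 0.1 rad/s); the robot touches nothing.
It fails at once if the cup is forced against the mill with more than 50 N (its contact forces added up) (contact force between cup and mill above 50 N).
It fails at once if the cup is tipped over (angle between cup's own z axis and vertical above 0.6 rad).
It fails at once if the timer, the red-lidded pot, the beaker or the dish is pushed away (more than 30 mm) (distance of any of timer, red_pot, beaker, dish from where it was at the start of the episode above 0.03 m).
It also fails if it takes over 64 s, if anything falls off the work surface, if the arm or the gripper's body presses on something with over 40 N, if the wrist force passes 120 N, or if a joint passes its speed limit or range.

### The arm

A 6-joint arm with a two-finger parallel gripper is mounted at the origin on a cart in front of the work surface, level with it; the furniture and walls round the work are solid. World frame = base frame: x ahead of the robot, y to its left, z up, the work surface at z = 0. Lengths are in m, angles in rad, forces in N, time in s.
With the tool pointing down it reaches from about 0.25 to 0.775 m from the base axis. Payload 4 kg.
Tool frame: the origin (TCP) lies at the very end of the fingers, on their centre line; the grasp point (between the pads) lies 19 mm behind it (robot.tcp_to_grasp is the distance from the TCP to the grasp point, in m); z points along the fingers, y is the line along which they close (so a half turn about z gives the same grasp; the last joint's range is limited). The gripper opens to 94 mm and grips with 3 to 60 N. Pads are 16 mm wide; open, the fingers measure 119 mm over their backs; the gripper's body (75 mm by 177 mm) begins 78 mm behind the grasp point.
Start: joints at [1.148, 0.087, 1.371, -0, 1.684, -0.103], TCP at [0.173, 0.522, 0.206] pointing down, gripper open.
Joint ranges: [-3.1, 3.1], [-0.76, 2.03], [0.27, 2.55], [-1.08, 4.22], [0.17, 2.65], [-2.57, 2.57]. Speed limits (rad/s): [2.79, 2.79, 3.14, 3.14, 3.14, 3.14].

### API

Orientations are given as [roll, pitch, yaw] about the fixed x, y, z axes, in that order (R = Rz(yaw) Ry(pitch) Rx(roll)).
In Python, from bench import robot gives the robot as it stands.
- The arm moves only by the tool creep_tool, called after "Emit:" in YAML: its name, and indented under it one key for each argument. Schema: {"type":"object","properties":{"offsets":{"type":"array","items":{"type":"array","items":{"type":"array","items":{"type":"number"},"minItems":5,"maxItems":5},"minItems":1,"maxItems":20},"minItems":1,"maxItems":1},"only":{"type":"string"},"quiet":{"type":"boolean"},"lines":{"type":"string"}},"required":["offsets"],"additionalProperties":false}. offsets is a list that holds a single list of rows (three levels of brackets), with 1 to 20 rows, each of 5 numbers: the finger opening in m, then dx, dy, dz in parts of the range, where 1.0 means 0.25 m, then a turn about the tool's z in shares of pi/2 rad (1.0 is pi/2 rad); each row shifts and turns the commanded pose from where the row before left it, along the tool's axes as they then stand; what a row does not reach is not made up. A row lasts 1/12 s, in which the tool goes at most 0.0417 m and 0.125 rad, less where a joint would pass 70% of its speed; a pose out of reach is approached as far as the arm can. The fingers move at their own pace and stop on an object; the grip force is fixed at half the most. Time passes only in rows, so rows that do not move let the fingers close. The tool returns the time, the measured TCP pose, the force, the opening and the grip force at its end. only (a regular expression) keeps the lines of the reply that match it, lines (a string "A,B") keeps lines A to B, and quiet returns only ok. A shift or turn number past 1, either way, is cut back to 1. Input that does not fit is refused with a message, and nothing moves.
- robot.get_obs(): the state, without advancing time (a new reading comes with each control period).
- robot.snapshot(name): name is "scene" or "top"; returns a dict with "color" (480x640x3 uint8, blue, green, red), "fx", "fy", "cx", "cy" (pixels), "extrinsics" (4x4, takes a point from world to camera coordinates). Camera axes: x right, y down, z forward; pixel columns grow to the right and rows downward; lengths in m; the calibration is good to about 2 mm. A picture is of the moment at which its call begins. There is no depth.
- robot.close_job(): hands the job in; it is judged then, once.
The state is a dict: "time": time; "joint_positions": joint angles; "qvel": joint speeds; "joint_torque": joint torques, N m; "tool_pos": TCP position; "ee_rot": TCP orientation; "wrist_force": force on the tool from outside, world axes, zero at the start; "wrist_torque": the same for the moment, N m; "width": finger opening in m; "finger_force": force on a finger pad.
Only numpy, scipy, OpenCV 4.12 (cv2) and the standard library are available. Lean on these libraries where they do the work, as an engineer would, in place of code of your own. Each camera call takes 0.05 s, during which the arm holds its last target. There are 200 camera calls.

## Working session

There is one attempt and no reset: what is moved stays moved. The work goes in short steps, Python scripts to look and compute and a tool call to move; the robot and the scene stay as the last step left them, time stands still between calls to the robot, and variables do not carry over. Pictures are saved under pics/ and viewed, at most 10 in all, crops included, and the job is handed in when it is done.

```bash
ls; mkdir -p pics; python3 - <<'E'
from bench import robot
import cv2,numpy as np
for n in("scene","top"):
    s=robot.snapshot(n);cv2.imwrite(f"pics/{n}0.png",s["color"]);print(n,s["fx"],s["fy"],s["cx"],s["cy"]);print(np.round(s["extrinsics"],4).tolist())
o=robot.get_obs();print({k:np.round(v,3).tolist() for k,v in o.items()})
E
```

```text
bench.py
pics
scene 527.5341944268845 527.5341944268845 328.9747417957748 236.5667516443912
[[0.5722, -0.8201, 0.0004, -0.314], [-0.6115, -0.427, -0.6662, 0.4284], [0.5465, 0.381, -0.7458, 0.7113], [0.0, 0.0, 0.0, 1.0]]
top 529.3623332105136 529.3623332105136 322.7572977279087 240.24018911319342
[[0.0138, -0.9999, -0.0064, 0.021], [-0.9905, -0.0128, -0.1366, 0.5936], [0.1365, 0.0082, -0.9906, 1.0192], [0.0, 0.0, 0.0, 1.0]]
{'time': 0.1, 'joint_positions': [1.148, 0.088, 1.372, -0.0, 1.684, -0.103], 'qvel': [-0.0, -0.001, -0.003, 0.0, -0.002, -0.003], 'joint_torque': [0.002, -34.125, -30.33, 0.072, 0.03, -0.0], 'tool_pos': [0.173, 0.522, 0.204], 'ee_rot': [-3.14, -0.0, 2.822], 'wrist_force': [-0.153, 0.027, -0.261], 'wrist_torque': [-0.004, 0.032, -0.027], 'finger_force': 0.0, 'width': 0.094}
```

View pics/top0.png

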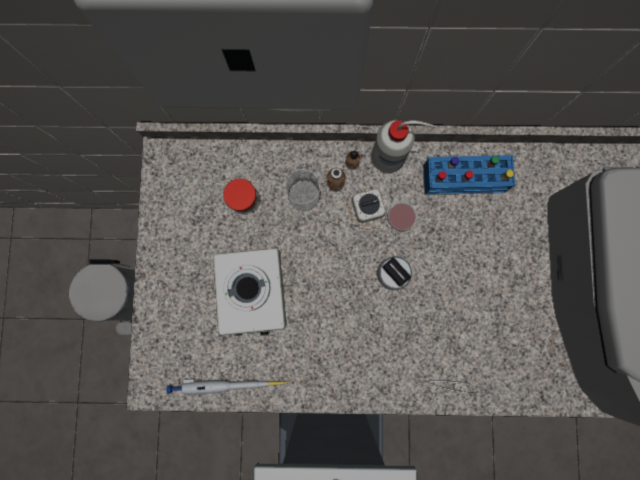

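View pics/scene0.png

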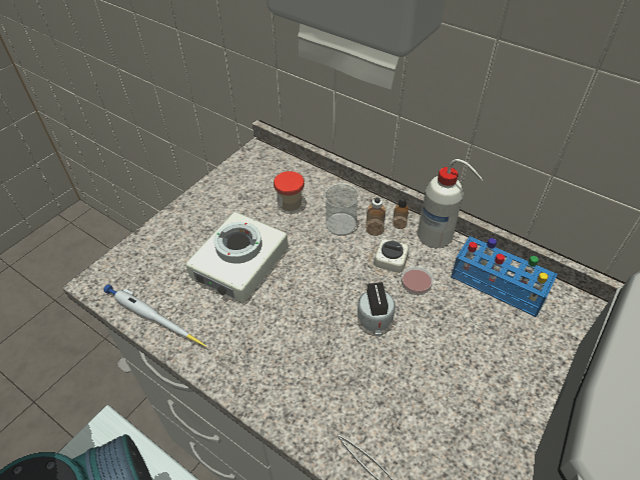

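The top view shows the cup near (396,272) with its black bar, and the collar near (247,289) on the mill. The dish, timer, beaker and red pot are above them. Next I measure.

```bash
cat > h.py <<'E'
import numpy as np,cv2
from bench import robot
def ray(s,u,v,z):
    E=np.array(s["extrinsics"]);R,t=E[:3,:3],E[:3,3]
    d=R.T@np.array([(u-s["cx"])/s["fx"],(v-s["cy"])/s["fy"],1]);c=-R.T@t
    return c+d*(z-c[2])/d[2]
def proj(s,p):
    q=np.array(s["extrinsics"])[:3]@np.append(p,1);return np.array([s["fx"]*q[0]/q[2]+s["cx"],s["fy"]*q[1]/q[2]+s["cy"]])
def blobs(m,off=(0,0),amin=3):
    n,l,st,c=cv2.connectedComponentsWithStats(m.astype(np.uint8))
    return [(c[i]+off,st[i,4]) for i in range(1,n) if st[i,4]>=amin]
E
python3 - <<'E'
from h import *
S={n:robot.snapshot(n) for n in("top","scene")}
B={"top":((370,250,55,50),(200,240,95,105)),"scene":((345,270,60,75),(180,205,115,105))}
ims=[]
for n,s in S.items():
    im=s["color"]
    for (x,y,w,h),z in zip(B[n],(0.082,0.071)):
        c=im[y:y+h,x:x+w].astype(int);b,g,r=c[...,0],c[...,1],c[...,2]
        ims.append(cv2.resize(im[y:y+h,x:x+w],(380,280),interpolation=cv2.INTER_NEAREST))
        if z==.071:
            for nm,m in(("green",(g>r+25)&(g>b+15)),("red",(r>g+40)&(r>b+40))):
                for p,a in blobs(m,(x,y),2):print(n,nm,np.round(p,1),a,np.round(ray(s,*p,z),4))
        else:
            m=(c.max(2)<50).astype(np.uint8)
            k=max(cv2.findContours(m,0,1)[0],key=cv2.contourArea)
            R=cv2.minAreaRect(k);print(n,"bar",R,np.array(cv2.boxPoints(R)+[x,y]).round(1).tolist())
            for q in cv2.boxPoints(R)+[x,y]:print(np.round(ray(s,*q,z),4))
    
cv2.imwrite("pics/c1.png",np.vstack([np.hstack(ims[:2]),np.hstack(ims[2:])]))
E
```

```text
top bar ((26.248620986938477, 21.776243209838867), (26.46126937866211, 14.345576286315918), 48.012786865234375) [[382.1, 266.7], [392.7, 257.1], [410.4, 276.8], [399.8, 286.4]]
[ 0.538  -0.0853  0.082 ]
[ 0.5567 -0.1058  0.082 ]
[ 0.5195 -0.1393  0.082 ]
[ 0.501  -0.1189  0.082 ]
top green [265.8 281.4] 5 [0.5077 0.1373 0.071 ]
top green [225.5 293.5] 4 [0.4835 0.214  0.071 ]
top red [240.5 267.5] 4 [0.5339 0.187  0.071 ]
top red [251.5 307.5] 4 [0.4575 0.1632 0.071 ]
scene bar ((32.117645263671875, 29.029415130615234), (31.346450805664062, 16.703645706176758), 77.47119140625) [[365.6, 285.5], [381.9, 281.9], [388.7, 312.5], [372.4, 316.1]]
[ 0.534 -0.087  0.082]
[ 0.5568 -0.1061  0.082 ]
[ 0.5091 -0.1479  0.082 ]
[ 0.4877 -0.1295  0.082 ]
scene green [217.5 233.5] 6 [0.4837 0.2134 0.071 ]
scene green [256.7 242.6] 7 [0.5088 0.1374 0.071 ]
scene green [209.8 282.6] 5 [0.39   0.1446 0.071 ]
scene red [245.3 223.3] 3 [0.5342 0.1875 0.071 ]
scene red [246.3 231.7] 3 [0.5187 0.1715 0.071 ]
scene red [228.3 253.3] 3 [0.4587 0.1632 0.071 ]
```

View pics/c1.png

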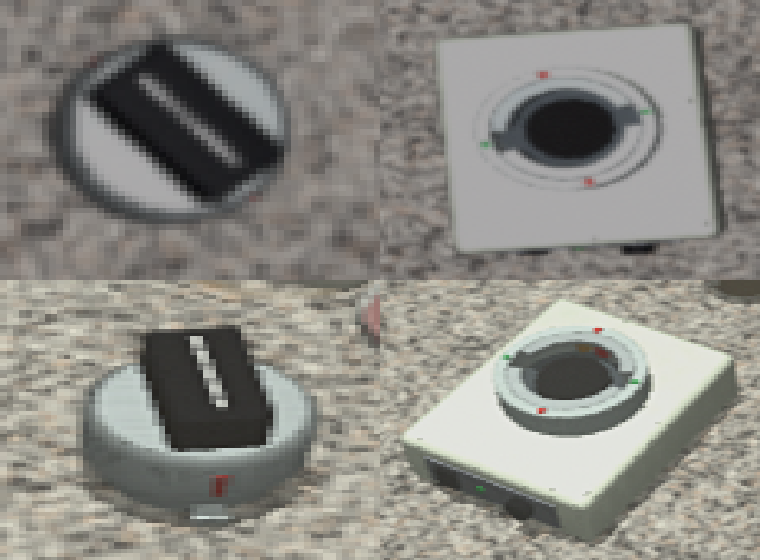

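```bash
python3 - <<'E'
from h import *
for n,(x,y,w,h) in {"top":(384,259,25,26),"scene":(367,283,18,29)}.items():
    s=robot.snapshot(n);g=s["color"][y:y+h,x:x+w].max(2).astype(int)
    k=cv2.morphologyEx((g<70).astype(np.uint8),cv2.MORPH_CLOSE,np.ones((5,5)))
    m=(g>75)
    n2,l,st,c=cv2.connectedComponentsWithStats(m.astype(np.uint8),connectivity=8)
    for i in range(1,n2):
        if st[i,4]<8: continue
        P=np.array([ray(s,u+x,v+y,.082)[:2] for v,u in np.argwhere(l==i)])
        W=g[l==i]-60.; C=(P*W[:,None]).sum(0)/W.sum()
        e,V=np.linalg.eigh(np.cov((P-C).T));d=V[:,1]
        print(n,st[i],C.round(4),np.degrees(np.arctan2(d[1],d[0])).round(1),np.sqrt(e))
s=robot.snapshot("top")
# body rim circle top z~0.056: bright+dark ring; outline
print(ray(s,395.5,272.5,.056))
for q in [(.496,.1755,.071)]:print(proj(s,q))
E
```

```text
top [ 0  0  7  6 22] [ 0.5494 -0.0926] 128.6 [0.00210762 0.0039515 ]
top [ 11   0  14  15 112] [ 0.5441 -0.1268] -141.0 [0.00480154 0.00823809]
top [ 6  4 14 16 45] [ 0.5307 -0.1132] -137.9 [0.00125923 0.01112518]
top [  0  11  13  15 106] [ 0.5139 -0.0967] -140.0 [0.00454253 0.00814172]
top [19 22  6  4 17] [ 0.5078 -0.1309] 113.1 [0.00172241 0.00317783]
scene [0 0 7 2 8] [ 0.5419 -0.0891] 130.3 [0.00066472 0.00395019]
scene [16  0  2  7 10] [ 0.5531 -0.112 ] -144.0 [0.00073708 0.00440276]
scene [ 8  2  6 19 50] [ 0.5305 -0.113 ] -138.1 [0.00129625 0.01134992]
scene [ 0 10  5 19 50] [ 0.5016 -0.112 ] -142.8 [0.00157053 0.01020489]
[ 0.52937098 -0.11428725  0.056     ]
[245.76220858 287.23607517]
```

Both views put the cup at (0.5306, -0.1131) with its bar at 42°. They put the collar at (0.496, 0.1755) with the notches at about 107.7°. I'll move over the cup first, then turn.

Units first: shifts go in shares of 0.25 m and turns go in shares of pi/2 rad. So -0.027 m / 0.25 = -0.108, -0.0245 m / 0.25 = -0.098.

Emit:
creep_tool:
  offsets:
    - [[0.094, -0.108, -0.098, 0, 0], [0.094, -0.108, -0.098, 0, 0], [0.094, -0.108, -0.098, 0, 0], [0.094, -0.108, -0.098, 0, 0], [0.094, -0.108, -0.098, 0, 0], [0.094, -0.108, -0.098, 0, 0], [0.094, -0.108, -0.098, 0, 0], [0.094, -0.108, -0.098, 0, 0], [0.094, -0.108, -0.098, 0, 0], [0.094, -0.108, -0.098, 0, 0], [0.094, -0.108, -0.098, 0, 0], [0.094, -0.108, -0.098, 0, 0], [0.094, -0.108, -0.098, 0, 0], [0.094, -0.108, -0.098, 0, 0], [0.094, -0.108, -0.098, 0, 0], [0.094, -0.108, -0.098, 0, 0], [0.094, -0.108, -0.098, 0, 0], [0.094, -0.108, -0.098, 0, 0], [0.094, -0.108, -0.098, 0, 0], [0.094, -0.108, -0.098, 0, 0]]

```text
time: 2.02
tool_pos: [0.5321, -0.1146, 0.2055]
ee_rot: [3.141, 0.0, 2.821]
wrist_force: [0.1, -0.2, 0.6]
width: 0.094
finger_force: 0.0
```

Emit:
creep_tool:
  offsets:
    - [[0.094, 0, 0, 0, 0.0783], [0.094, 0, 0, 0, 0.0783], [0.094, 0, 0, 0, 0.0783], [0.094, 0, 0, 0, 0.0783], [0.094, 0, 0, 0, 0.0783], [0.094, 0, 0, 0, 0.0783], [0.094, 0, 0, 0, 0.0783], [0.094, 0, 0, 0, 0.0783], [0.094, 0, 0, 0, 0.0783], [0.094, 0, 0, 0, 0.0783], [0.094, 0, 0, 0, 0.0783], [0.094, 0, 0, 0, 0.0783], [0.094, 0, 0, 0, 0.0783], [0.094, 0, 0, 0, 0.0783], [0.094, 0, 0, 0, 0.0783], [0.094, 0, 0, 0, 0.0783], [0.094, 0, 0, 0, 0.0783], [0.094, 0, 0, 0, 0], [0.094, 0, 0, 0, 0]]

```text
time: 3.6
tool_pos: [0.5315, -0.1128, 0.2054]
ee_rot: [-3.141, -0.0, 0.734]
wrist_force: [-0.4, 0.2, -0.4]
width: 0.0939
finger_force: 0.0
```

```bash
cat >> h.py <<'E'
def togo(x,y,z,yawdeg):
    o=robot.get_obs();p=np.array(o["tool_pos"]);w=o["ee_rot"][2];d=np.array([x,y,z])-p
    e=w-np.radians(yawdeg)
    print("t %.1f"%o["time"],"pos",p.round(4),"rpy",np.round(o["ee_rot"],4),"F",np.round(o["wrist_force"],1),"M",np.round(o["wrist_torque"],2),"w %.4f ff %.1f"%(o["width"],o["finger_force"]))
    print("tool dx %.4f dy %.4f dz %.4f turn %.3f"%(d[0]*np.cos(w)+d[1]*np.sin(w),d[0]*np.sin(w)-d[1]*np.cos(w),-d[2],(e+np.pi)%(2*np.pi)-np.pi))
E
python3 -c "
from h import *
togo(.5306,-.1131,.062,42)"
```

```text
t 3.6 pos [ 0.5315 -0.1128  0.2054] rpy [-3.1415e+00 -1.0000e-04  7.3390e-01] F [-0.4  0.2 -0.4] M [-0.06  0.13 -0.  ] w 0.0939 ff 0.0
tool dx -0.0009 dy -0.0003 dz 0.1434 turn 0.001
```

Converted, 0.02 m / 0.25 = 0.08, 0.0034 m / 0.25 = 0.0136.

Emit:
creep_tool:
  offsets:
    - [[0.094, -0.0036, -0.0012, 0.08, 0], [0.094, 0, 0, 0.08, 0], [0.094, 0, 0, 0.08, 0], [0.094, 0, 0, 0.08, 0], [0.094, 0, 0, 0.08, 0], [0.094, 0, 0, 0.08, 0], [0.094, 0, 0, 0.08, 0], [0.094, 0, 0, 0.0136, 0], [0.094, 0, 0, 0, 0], [0.094, 0, 0, 0, 0]]

```text
time: 4.43
tool_pos: [0.5311, -0.1133, 0.0629]
ee_rot: [3.141, -0.001, 0.732]
wrist_force: [0.4, 0.1, 0.7]
width: 0.094
finger_force: 0.0
```

```bash
python3 -c "
from h import *
togo(.5306,-.1131,.062,42)"
```

```text
t 4.4 pos [ 0.5311 -0.1133  0.0629] rpy [ 3.1408e+00 -6.0000e-04  7.3190e-01] F [0.4 0.1 0.7] M [-0.11  0.08 -0.  ] w 0.0940 ff 0.0
tool dx -0.0002 dy -0.0005 dz 0.0009 turn -0.001
```

Emit:
creep_tool:
  offsets:
    - [[0.02, 0, 0, 0, 0], [0.02, 0, 0, 0, 0], [0.02, 0, 0, 0, 0], [0.02, 0, 0, 0, 0], [0.02, 0, 0, 0, 0], [0.02, 0, 0, 0, 0], [0.02, 0, 0, 0, 0], [0.02, 0, 0, 0, 0], [0.02, 0, 0, 0, 0], [0.02, 0, 0, 0, 0]]

```text
time: 5.27
tool_pos: [0.5306, -0.1131, 0.062]
ee_rot: [-3.141, 0.0, 0.731]
wrist_force: [-0.2, -0.2, -0.5]
width: 0.0306
finger_force: 0.0
```

```bash
python3 -c "
from h import *
togo(.5306,-.1131,.062,42)"
```

```text
t 5.3 pos [ 0.5306 -0.1131  0.062 ] rpy [-3.1414  0.      0.7308] F [-0.2 -0.2 -0.5] M [-0.03  0.12 -0.01] w 0.0306 ff 0.0
tool dx 0.0001 dy -0.0000 dz -0.0000 turn -0.002
```

Emit:
creep_tool:
  offsets:
    - [[0.02, 0, 0, 0, 0], [0.02, 0, 0, 0, 0], [0.02, 0, 0, 0, 0], [0.02, 0, 0, 0, 0], [0.02, 0, 0, 0, 0], [0.02, 0, 0, 0, 0]]

```text
time: 5.77
tool_pos: [0.5306, -0.1132, 0.062]
ee_rot: [-3.141, -0.0, 0.731]
wrist_force: [0.0, -0.6, -0.1]
width: 0.0278
finger_force: 30.0
```

Emit:
creep_tool:
  offsets:
    - [[0.02, 0, 0, -0.04, 0], [0.02, 0, 0, -0.08, 0], [0.02, 0, 0, -0.08, 0], [0.02, 0, 0, -0.08, 0], [0.02, 0, 0, -0.08, 0], [0.02, 0, 0, -0.04, 0], [0.02, 0, 0, 0, 0], [0.02, 0, 0, 0, 0]]

```text
time: 6.43
tool_pos: [0.5306, -0.1131, 0.1621]
ee_rot: [3.141, -0.0, 0.731]
wrist_force: [0.2, 0.7, -3.6]
width: 0.0276
finger_force: 30.0
```

```bash
python3 -c "
from h import *
togo(.496,.1755,.162,107.7)
s=robot.snapshot('scene');cv2.imwrite('pics/g.png',s['color'][150:350,270:470].repeat(2,0).repeat(2,1))"
```

```text
t 6.4 pos [ 0.5306 -0.1131  0.1621] rpy [ 3.1414e+00 -2.0000e-04  7.3080e-01] F [ 0.2  0.7 -3.6] M [-0.03  0.15 -0.02] w 0.0276 ff 30.0
tool dx 0.1669 dy -0.2380 dz 0.0001 turn -1.149
```

View pics/g.png

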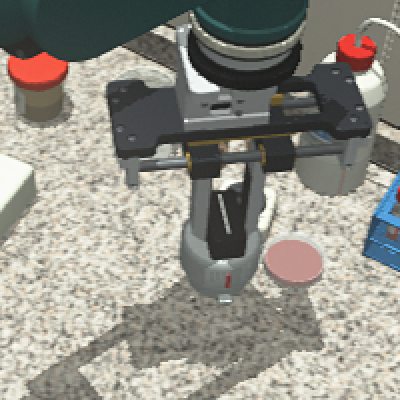

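The cup hangs upright in the fingers, bar centred and red lug line in view. I'll carry it to the collar.

Converted, -0.0238 m / 0.25 = -0.0952, 0.0167 m / 0.25 = 0.0668.

Emit:
creep_tool:
  offsets:
    - [[0.02, 0.0668, -0.0952, 0, 0], [0.02, 0.0668, -0.0952, 0, 0], [0.02, 0.0668, -0.0952, 0, 0], [0.02, 0.0668, -0.0952, 0, 0], [0.02, 0.0668, -0.0952, 0, 0], [0.02, 0.0668, -0.0952, 0, 0], [0.02, 0.0668, -0.0952, 0, 0], [0.02, 0.0668, -0.0952, 0, 0], [0.02, 0.0668, -0.0952, 0, 0], [0.02, 0.0668, -0.0952, 0, 0]]

```text
time: 7.32
tool_pos: [0.4945, 0.1766, 0.1598]
ee_rot: [-3.14, 0.004, 0.731]
wrist_force: [0.0, -0.0, -2.3]
width: 0.0279
finger_force: 30.0
```

Emit:
creep_tool:
  offsets:
    - [[0.02, 0, 0, 0, -0.0732], [0.02, 0, 0, 0, -0.0732], [0.02, 0, 0, 0, -0.0732], [0.02, 0, 0, 0, -0.0732], [0.02, 0, 0, 0, -0.0732], [0.02, 0, 0, 0, -0.0732], [0.02, 0, 0, 0, -0.0732], [0.02, 0, 0, 0, -0.0732], [0.02, 0, 0, 0, -0.0732], [0.02, 0, 0, 0, -0.0732], [0.02, 0, 0, 0, 0], [0.02, 0, 0, 0, 0], [0.02, 0, 0, 0, 0]]

```text
time: 8.4
tool_pos: [0.4956, 0.1754, 0.1609]
ee_rot: [-3.14, -0.0, 1.878]
wrist_force: [-0.4, 0.0, -3.0]
width: 0.0276
finger_force: 30.0
```

```bash
python3 -c "
from h import *
togo(.496,.1755,.135,107.7)
s=robot.snapshot('scene');cv2.imwrite('pics/h.png',s['color'][120:320,140:340].repeat(3,0).repeat(3,1))"
```

```text
t 8.4 pos [0.4956 0.1754 0.1609] rpy [-3.1395e+00 -2.0000e-04  1.8783e+00] F [-0.4  0.  -3. ] M [-0.09  0.01 -0.  ] w 0.0276 ff 30.0
tool dx -0.0000 dy 0.0005 dz 0.0259 turn -0.001
```

View pics/h.png

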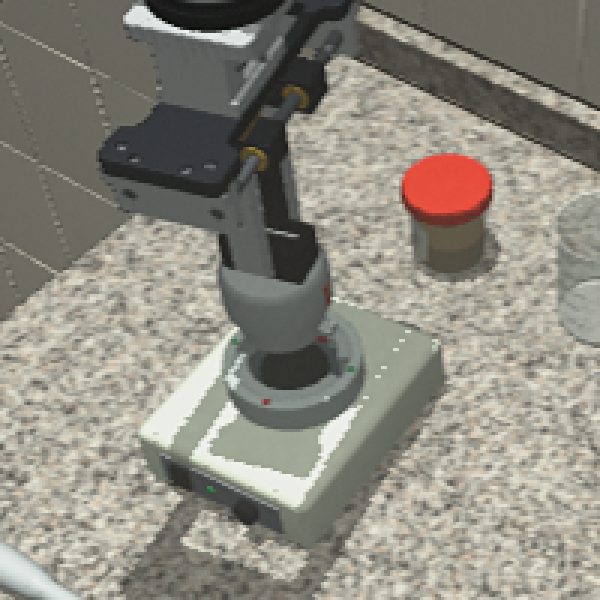

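The cup hangs over the collar, with its lug line toward the right-hand green dot. I'll lower it carefully.

Converted, 0.01 m / 0.25 = 0.04, 0.0005 m / 0.25 = 0.002.

Emit:
creep_tool:
  offsets:
    - [[0.02, 0, 0.002, 0.04, 0], [0.02, 0, 0, 0.04, 0], [0.02, 0, 0, 0.016, 0], [0.02, 0, 0, 0.004, 0], [0.02, 0, 0, 0.004, 0], [0.02, 0, 0, 0.004, 0], [0.02, 0, 0, 0.004, 0], [0.02, 0, 0, 0.004, 0], [0.02, 0, 0, 0, 0], [0.02, 0, 0, 0, 0]]

```text
time: 9.28
tool_pos: [0.4967, 0.1757, 0.1333]
ee_rot: [3.141, -0.0, 1.881]
wrist_force: [-0.3, 0.5, -2.7]
width: 0.028
finger_force: 30.0
```

```bash
python3 -c "
from h import *
togo(.496,.1755,.123,107.7)"
```

```text
t 9.3 pos [0.4967 0.1757 0.1333] rpy [ 3.1412e+00 -1.0000e-04  1.8808e+00] F [-0.3  0.5 -2.7] M [-0.08  0.1   0.02] w 0.0280 ff 30.0
tool dx -0.0000 dy -0.0007 dz 0.0103 turn 0.001
```

Converted, 0.001 m / 0.25 = 0.004, -0.0003 m / 0.25 = -0.0012.

Emit:
creep_tool:
  offsets:
    - [[0.02, 0, -0.0012, 0.004, 0], [0.02, 0, 0, 0.004, 0], [0.02, 0, 0, 0.004, 0], [0.02, 0, 0, 0.004, 0], [0.02, 0, 0, 0.004, 0], [0.02, 0, 0, 0, 0], [0.02, 0, 0, 0, 0]]

```text
time: 9.87
tool_pos: [0.4963, 0.1756, 0.1279]
ee_rot: [-3.141, -0.0, 1.881]
wrist_force: [0.3, 1.1, -2.0]
width: 0.0277
finger_force: 30.0
```

Emit:
creep_tool:
  offsets:
    - [[0.02, 0, 0, 0.004, 0], [0.02, 0, 0, 0, 0], [0.02, 0, 0, 0, 0]]

```text
time: 10.12
tool_pos: [0.4963, 0.1756, 0.127]
ee_rot: [-3.142, -0.0, 1.881]
wrist_force: [-0.1, -0.6, -2.8]
width: 0.0276
finger_force: 30.0
```

```bash
python3 -c "
from h import *
togo(.496,.1755,.123,107.7)"
```

```text
t 10.1 pos [0.4963 0.1756 0.127 ] rpy [-3.1416e+00 -1.0000e-04  1.8808e+00] F [-0.1 -0.6 -2.8] M [-0.08  0.08  0.02] w 0.0276 ff 30.0
tool dx -0.0000 dy -0.0003 dz 0.0040 turn 0.001
```

No force below the lip height, so the lugs are entering the notches.

Converted, 0.001 m / 0.25 = 0.004.

Emit:
creep_tool:
  offsets:
    - [[0.02, 0, 0, 0.004, 0], [0.02, 0, 0, 0.004, 0], [0.02, 0, 0, 0.004, 0], [0.02, 0, 0, 0.004, 0], [0.02, 0, 0, 0, 0], [0.02, 0, 0, 0, 0]]

```text
time: 10.62
tool_pos: [0.4963, 0.1756, 0.1231]
ee_rot: [3.142, -0.0, 1.881]
wrist_force: [0.2, -1.0, -2.7]
width: 0.0274
finger_force: 30.0
```

Emit:
creep_tool:
  offsets:
    - [[0.02, 0, 0, 0.004, 0], [0.02, 0, 0, 0.004, 0], [0.02, 0, 0, 0, 0], [0.02, 0, 0, 0, 0], [0.02, 0, 0, 0, 0]]

```text
time: 11.03
tool_pos: [0.4964, 0.1756, 0.1216]
ee_rot: [3.141, -0.0, 1.881]
wrist_force: [-1.9, 0.3, 1.9]
width: 0.0276
finger_force: 30.0
```

```bash
python3 -c "
from h import *
togo(.496,.1755,.115,107.7)"
```

```text
t 11.0 pos [0.4964 0.1756 0.1216] rpy [ 3.141  -0.      1.8808] F [-1.9  0.3  1.9] M [-0.19  0.46  0.02] w 0.0276 ff 30.0
tool dx 0.0000 dy -0.0004 dz 0.0066 turn 0.001
```

The spring is pushing back (about +4.6 N), so the cup is seated in the notches. Now I press down.

Converted, 0.001 m / 0.25 = 0.004, -0.0002 m / 0.25 = -0.0008.

Emit:
creep_tool:
  offsets:
    - [[0.02, 0, -0.0008, 0.004, 0], [0.02, 0, 0, 0.004, 0], [0.02, 0, 0, 0.004, 0], [0.02, 0, 0, 0, 0], [0.02, 0, 0, 0, 0]]

```text
time: 11.45
tool_pos: [0.4964, 0.1756, 0.1185]
ee_rot: [3.141, -0.0, 1.881]
wrist_force: [-1.5, 0.4, 4.7]
width: 0.0277
finger_force: 30.0
```

Emit:
creep_tool:
  offsets:
    - [[0.02, 0, 0, 0.004, 0], [0.02, 0, 0, 0.004, 0], [0.02, 0, 0, 0.004, 0], [0.02, 0, 0, 0, 0], [0.02, 0, 0, 0, 0]]

```text
time: 11.87
tool_pos: [0.4964, 0.1756, 0.1157]
ee_rot: [3.141, 0.0, 1.881]
wrist_force: [-1.7, -0.4, 5.7]
width: 0.0275
finger_force: 30.0
```

```bash
python3 -c "
from h import *
togo(.496,.1755,.115,107.7)"
```

```text
t 11.9 pos [0.4964 0.1756 0.1157] rpy [3.1406 0.     1.8808] F [-1.7 -0.4  5.7] M [-0.18  0.5  -0.02] w 0.0275 ff 30.0
tool dx 0.0000 dy -0.0004 dz 0.0007 turn 0.001
```

Converted, 0.05 rad / 1.5708 = 0.0318.

Emit:
creep_tool:
  offsets:
    - [[0.02, 0, 0, 0, 0.0318], [0.02, 0, 0, 0, 0.0318], [0.02, 0, 0, 0, 0.0318], [0.02, 0, 0, 0, 0], [0.02, 0, 0, 0, 0]]

```text
time: 12.28
tool_pos: [0.4969, 0.1756, 0.1159]
ee_rot: [3.139, 0.0, 1.731]
wrist_force: [-0.6, 0.5, 5.9]
width: 0.0278
finger_force: 30.0
```

```bash
python3 -c "
from h import *
togo(.496,.1755,.115,17.7)"
```

```text
t 12.3 pos [0.4969 0.1756 0.1159] rpy [3.1393 0.     1.7305] F [-0.6  0.5  5.9] M [-0.19  0.28 -0.1 ] w 0.0278 ff 30.0
tool dx 0.0001 dy -0.0009 dz 0.0009 turn 1.422
```

Emit:
creep_tool:
  offsets:
    - [[0.02, 0, 0, 0, 0.0509], [0.02, 0, 0, 0, 0.0509], [0.02, 0, 0, 0, 0.0509], [0.02, 0, 0, 0, 0.0509], [0.02, 0, 0, 0, 0.0509], [0.02, 0, 0, 0, 0.0509], [0.02, 0, 0, 0, 0.0509], [0.02, 0, 0, 0, 0.0509], [0.02, 0, 0, 0, 0.0509], [0.02, 0, 0, 0, 0.0509], [0.02, 0, 0, 0, 0], [0.02, 0, 0, 0, 0]]

```text
time: 13.28
tool_pos: [0.497, 0.1755, 0.1159]
ee_rot: [3.14, -0.002, 0.93]
wrist_force: [-0.7, -1.0, 5.5]
width: 0.0273
finger_force: 30.0
```

```bash
python3 -c "
from h import *
togo(.496,.1755,.115,17.7)"
```

```text
t 13.3 pos [0.497  0.1755 0.1159] rpy [ 3.1397e+00 -1.7000e-03  9.3040e-01] F [-0.7 -1.   5.5] M [-0.16  0.34 -0.  ] w 0.0273 ff 30.0
tool dx -0.0006 dy -0.0009 dz 0.0009 turn 0.621
```

Converted, 0.06 rad / 1.5708 = 0.0382.

Emit:
creep_tool:
  offsets:
    - [[0.02, 0, 0, 0, 0.0382], [0.02, 0, 0, 0, 0.0382], [0.02, 0, 0, 0, 0.0382], [0.02, 0, 0, 0, 0.0382], [0.02, 0, 0, 0, 0.0382], [0.02, 0, 0, 0, 0], [0.02, 0, 0, 0, 0]]

```text
time: 13.87
tool_pos: [0.4969, 0.1758, 0.1159]
ee_rot: [3.141, -0.002, 0.63]
wrist_force: [-0.5, -0.5, 5.9]
width: 0.0278
finger_force: 30.0
```

```bash
python3 -c "
from h import *
togo(.496,.1755,.115,17.7)"
```

```text
t 13.9 pos [0.4969 0.1758 0.1159] rpy [ 3.141e+00 -2.300e-03  6.302e-01] F [-0.5 -0.5  5.9] M [-0.01  0.39 -0.17] w 0.0278 ff 30.0
tool dx -0.0009 dy -0.0003 dz 0.0009 turn 0.321
```

Emit:
creep_tool:
  offsets:
    - [[0.02, 0, 0, 0, 0.0382], [0.02, 0, 0, 0, 0.0382], [0.02, 0, 0, 0, 0.0382], [0.02, 0, 0, 0, 0.0382], [0.02, 0, 0, 0, 0.0382], [0.02, 0, 0, 0, 0.0318], [0.02, 0, 0, 0, 0], [0.02, 0, 0, 0, 0], [0.02, 0, 0, 0, 0]]

```text
time: 14.62
tool_pos: [0.4971, 0.176, 0.1159]
ee_rot: [-3.141, -0.003, 0.281]
wrist_force: [-0.7, 0.5, 5.8]
width: 0.0277
finger_force: 30.0
```

```bash
python3 -c "
from h import *
togo(.496,.1755,.115,17.7)
s=robot.snapshot('scene');cv2.imwrite('pics/l.png',s['color'][150:300,160:310].repeat(4,0).repeat(4,1))"
```

```text
t 14.6 pos [0.4971 0.176  0.1159] rpy [-3.141e+00 -2.900e-03  2.809e-01] F [-0.7  0.5  5.8] M [ 0.09  0.32 -0.01] w 0.0277 ff 30.0
tool dx -0.0012 dy 0.0002 dz 0.0009 turn -0.028
```

View pics/l.png

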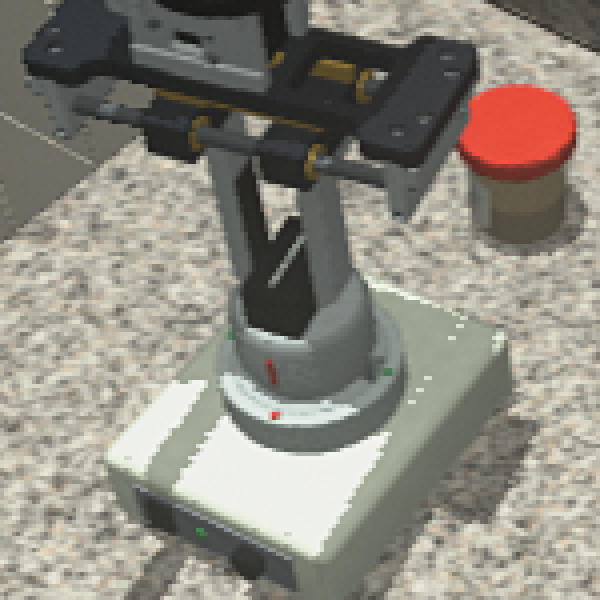

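The red line on the cup stands over the red dot, (272,372) against (276,415), and the torque is back to zero. I'll turn slightly further to be sure it has passed the catches.

Converted, 0.02 rad / 1.5708 = 0.0127.

Emit:
creep_tool:
  offsets:
    - [[0.02, 0, 0, 0, 0.0127], [0.02, 0, 0, 0, 0.0127], [0.02, 0, 0, 0, 0], [0.02, 0, 0, 0, 0], [0.02, 0, 0, 0, 0]]

```text
time: 15.08
tool_pos: [0.4972, 0.1762, 0.116]
ee_rot: [-3.141, -0.003, 0.241]
wrist_force: [0.0, 1.1, 5.1]
width: 0.0274
finger_force: 30.0
```

```bash
python3 -c "
from h import *
togo(.496,.1755,.115,17.7)"
```

```text
t 15.1 pos [0.4972 0.1762 0.116 ] rpy [-3.1407 -0.0032  0.2412] F [0.  1.1 5.1] M [0.16 0.26 0.09] w 0.0274 ff 30.0
tool dx -0.0013 dy 0.0004 dz 0.0010 turn -0.068
```

Emit:
creep_tool:
  offsets:
    - [[0.02, 0, 0, 0, 0.0127], [0.02, 0, 0, 0, 0.0127], [0.02, 0, 0, 0, 0], [0.02, 0, 0, 0, 0], [0.02, 0, 0, 0, 0]]

```text
time: 15.5
tool_pos: [0.4973, 0.1763, 0.116]
ee_rot: [-3.14, -0.004, 0.201]
wrist_force: [0.4, 0.9, 4.6]
width: 0.0278
finger_force: 30.0
```

```bash
python3 -c "
from h import *
togo(.496,.1755,.115,17.7)"
```

```text
t 15.5 pos [0.4973 0.1763 0.116 ] rpy [-3.1403 -0.0035  0.2013] F [0.4 0.9 4.6] M [0.28 0.22 0.12] w 0.0278 ff 30.0
tool dx -0.0014 dy 0.0006 dz 0.0010 turn -0.108
```

Converted, -0.03 rad / 1.5708 = -0.0191.

Emit:
creep_tool:
  offsets:
    - [[0.02, 0, 0, 0, -0.0191], [0.02, 0, 0, 0, -0.0191], [0.02, 0, 0, 0, 0], [0.02, 0, 0, 0, 0], [0.02, 0, 0, 0, 0]]

```text
time: 15.92
tool_pos: [0.497, 0.1765, 0.1159]
ee_rot: [-3.14, -0.003, 0.261]
wrist_force: [-0.4, 0.9, 5.6]
width: 0.0277
finger_force: 30.0
```

```bash
python3 -c "
from h import *
togo(.496,.1755,.118,17.7)"
```

```text
t 15.9 pos [0.497  0.1765 0.1159] rpy [-3.1402e+00 -3.0000e-03  2.6130e-01] F [-0.4  0.9  5.6] M [0.23 0.38 0.07] w 0.0277 ff 30.0
tool dx -0.0012 dy 0.0007 dz -0.0021 turn -0.048
```

Emit:
creep_tool:
  offsets:
    - [[0.02, 0, 0, -0.004, 0], [0.02, 0, 0, -0.004, 0], [0.02, 0, 0, 0, 0], [0.02, 0, 0, 0, 0], [0.02, 0, 0, 0, -0.0191], [0.02, 0, 0, 0, -0.0191], [0.02, 0, 0, 0, -0.0127], [0.02, 0, 0, 0, 0], [0.02, 0, 0, 0, 0]]

```text
time: 16.67
tool_pos: [0.4967, 0.1756, 0.1176]
ee_rot: [3.141, -0.002, 0.34]
wrist_force: [1.9, 1.7, 5.7]
width: 0.0277
finger_force: 30.0
```

```bash
python3 -c "
from h import *
togo(.496,.1755,.118,17.7)"
```

```text
t 16.7 pos [0.4967 0.1756 0.1176] rpy [ 3.1414e+00 -1.7000e-03  3.4030e-01] F [1.9 1.7 5.7] M [ 0.38  0.11 -0.07] w 0.0277 ff 30.0
tool dx -0.0007 dy -0.0002 dz -0.0004 turn 0.031
```

Converted, 0.03 rad / 1.5708 = 0.0191.

Emit:
creep_tool:
  offsets:
    - [[0.02, 0, 0, 0, 0.0191], [0.02, 0, 0, 0, 0.0191], [0.02, 0, 0, 0, 0], [0.094, 0, 0, 0, 0], [0.094, 0, 0, 0, 0], [0.094, 0, 0, 0, 0], [0.094, 0, 0, 0, 0], [0.094, 0, 0, 0, 0], [0.094, 0, 0, 0, 0], [0.094, 0, 0, 0, 0]]

```text
time: 17.5
tool_pos: [0.496, 0.1754, 0.1168]
ee_rot: [3.142, 0.0, 0.281]
wrist_force: [-0.1, -0.0, 0.5]
width: 0.0711
finger_force: 0.0
```

Emit:
creep_tool:
  offsets:
    - [[0.094, 0, 0, -0.04, 0], [0.094, 0, 0, -0.08, 0], [0.094, 0, 0, -0.08, 0], [0.094, 0, 0, -0.08, 0], [0.094, 0, 0, -0.08, 0], [0.094, 0, 0, -0.08, 0], [0.094, 0, 0, 0, 0]]

```text
time: 18.08
tool_pos: [0.4983, 0.1761, 0.2331]
ee_rot: [3.141, -0.01, 0.281]
wrist_force: [-0.2, -0.4, 1.0]
width: 0.0937
finger_force: 0.0
```

Emit:
creep_tool:
  offsets:
    - [[0.094, -0.12, -0.08, 0, 0], [0.094, -0.12, -0.08, 0, 0], [0.094, -0.12, -0.08, 0, 0], [0.094, -0.12, -0.08, 0, 0], [0.094, -0.12, -0.08, 0, 0], [0.094, -0.12, -0.08, 0, 0], [0.094, 0, 0, 0, 0]]

```text
time: 18.67
tool_pos: [0.2853, 0.2421, 0.2271]
ee_rot: [-3.139, 0.001, 0.286]
wrist_force: [1.0, 0.4, -0.2]
width: 0.0943
finger_force: 0.0
```

```bash
python3 - <<'E'
from h import *
ims=[]
for n,(x,y) in (("top",(200,240)),("scene",(190,190))):
    s=robot.snapshot(n);im=s["color"];c=im[y:y+100,x:x+100];ims.append(cv2.resize(c,(400,400),interpolation=cv2.INTER_NEAREST))
    r=c.astype(int)
    for nm,m in(("red",(r[...,2]>r[...,1]+40)&(r[...,2]>r[...,0]+40)),("green",(r[...,1]>r[...,2]+25)&(r[...,1]>r[...,0]+15))):
        for p,a in blobs(m,(x,y),2):print(n,nm,p.round(1),a,ray(s,*p,.071).round(4))
cv2.imwrite("pics/r.png",np.hstack(ims))
E
```

```text
top red [240.5 267.5] 4 [0.5339 0.187  0.071 ]
top red [251.5 307.5] 4 [0.4575 0.1632 0.071 ]
top green [265.8 281.4] 5 [0.5077 0.1373 0.071 ]
top green [225.5 293.5] 4 [0.4835 0.214  0.071 ]
scene red [284.2 191.7] 51 [0.6472 0.1807 0.071 ]
scene red [228.  253.2] 4 [0.4585 0.1639 0.071 ]
scene green [217.2 233.6] 5 [0.4832 0.2137 0.071 ]
scene green [256.5 242.5] 8 [0.5088 0.1379 0.071 ]
scene green [209.8 282.6] 5 [0.39   0.1446 0.071 ]
```

View pics/r.png

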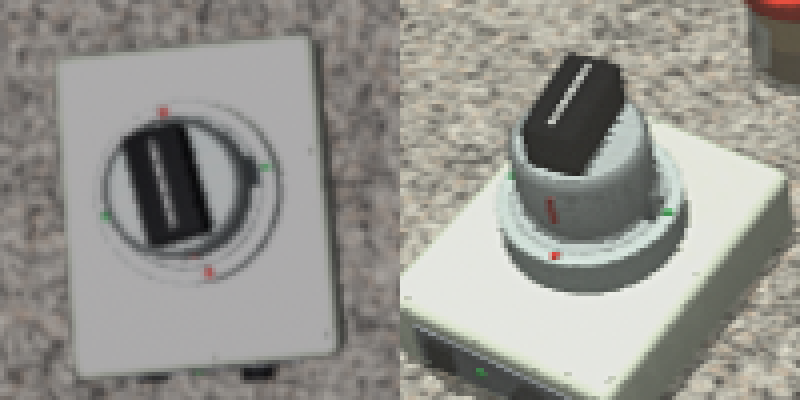

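The bar now lies roughly along the red dots. I'll measure its yaw, position and height from the white stripe in both views.

```bash
python3 - <<'E'
from h import *
from scipy.optimize import least_squares
C={}
for n,(x,y,w,h) in {"top":(234,272,14,28),"scene":(222,203,20,22)}.items():
    s=robot.snapshot(n);g=s["color"][y:y+h,x:x+w].max(2).astype(int)
    n2,l,st,c=cv2.connectedComponentsWithStats((g>75).astype(np.uint8),connectivity=8)
    for i in range(1,n2):
        if st[i,4]<15: continue
        Q=np.argwhere(l==i);W=g[l==i]-60.
        P=np.array([ray(s,u+x,v+y,.138)[:2] for v,u in Q]);m=(P*W[:,None]).sum(0)/W.sum()
        e,V=np.linalg.eigh(np.cov((P-m).T));d=V[:,1]
        uv=(Q*W[:,None]).sum(0)[::-1]/W.sum()+[x,y]
        print(n,st[i],m.round(4),np.degrees(np.arctan2(d[1],d[0])).round(1),np.sqrt(e).round(4))
        if np.sqrt(e[0])<.0018 and .009<np.sqrt(e[1])<.014:C[n]=(s,uv)
r=least_squares(lambda p:np.concatenate([proj(s,p)-uv for s,uv in C.values()]),[.49,.17,.13])
print(C.keys(),r.x.round(4),r.fun.round(2))
E
```

```text
top [ 3  3  7 22 48] [0.4952 0.1754] -163.7 [0.0011 0.0116]
top [ 0 19  3  9 17] [0.4763 0.1851] -169.6 [0.0011 0.0045]
scene [  0   0  20  16 100] [0.5017 0.1938] -179.4 [0.0067 0.0113]
scene [ 5  3 11 16 39] [0.4963 0.176 ] -163.8 [0.0012 0.0119]
dict_keys(['top', 'scene']) [0.4952 0.1751 0.1393] [ 0.06 -0.06 -0.09  0.01]
```

```bash
python3 -c "
from bench import robot
print(robot.close_job())"
```

```text
the job is handed in; nothing more can be done
None
```

The cup was seated in the notches, pressed down, turned about 91° clockwise and released, and the job is handed in. The cameras show it upright, centred to about 1 mm and about 57 mm up, as a locked cup should be, though I had no direct reading of the interlock.

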